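# Check the bedside keepsake tray between guests

## Robot

A 6-joint arm with a two-finger parallel gripper is mounted at the origin on the work surface. World frame = base frame: x ahead of the robot, y to its left, z up, the work surface at z = 0. Lengths are in m, angles in rad, forces in N, time in s.
With the tool pointing down it reaches from about 0.35 to 0.975 m from the base axis. Payload 4.9 kg.
Tool frame: the origin (TCP) lies on the centre line of the jaws, within the pads' length; the fingertips stand manip.tip_reach ahead of it and the grasp point (between the pads) is the TCP (manip.tip_reach is the distance from the TCP to the fingertips, in m); z points along the fingers, y is the line along which they close (so a half turn about z gives the same grasp; the last joint's range is limited). The gripper opens to 85 mm and grips with 20 to 120 N. Pads are 22 mm wide; open, the fingers measure 114 mm over their backs; the gripper's body (76 mm by 85 mm) begins 54 mm behind the grasp point. The pads swing forward as they close: fully open they stand 13 mm farther back than shut.
Start: joints at [-1.269, 0.053, 1.613, -0, 1.476, -0.119], TCP at [0.255, -0.57, 0.25] pointing down, gripper open.
Joint ranges: [-3.01, 3.01], [-1.01, 2.22], [0.06, 2.58], [-1.02, 4.17], [0.09, 2.62], [-3.14, 3.14]. Speed limits (rad/s): [2.57, 2.57, 3.14, 3.14, 3.14, 3.14].

## Interface

Orientations are given as a unit quaternion [w, x, y, z].
In Python, from plant import manip gives the robot as it stands. The module is installed in compiled form; this text tells all that it offers.
- The arm moves only by the tool move_arm, never from a script. Its argument "rows" is a list of rows, each a list of 7 numbers: the shift along the tool's x, y, z in cm, then the turn, a rotation vector about the tool's x, y, z in degrees, then the opening, from -1 (shut) to 1 (fully open). In form: [[tx, ty, tz, ax, ay, az, jaw], ...]. A call has 1 to 20 rows; each row shifts and turns the commanded pose from where the row before left it, along the tool's axes as they then stand; what a row does not reach is not made up. A row lasts 1/12 s, in which the tool goes at most 41.7 mm and 7.16 degrees, less where a joint would pass 70% of its speed; a pose out of reach is approached as far as the arm can. A call is refused whole if a number of a shift passes 4.17 or a number of a turn 7.16, either way. A call with a gripper value outside its range is refused whole. The fingers move at their own pace and stop on an object; the grip force is fixed at half the most. Time passes only in rows, so rows that do not move let the fingers close. It gives the time, the measured TCP pose, the force, the opening and the grip force at its end, in the units of the state.
- manip.state(): the state, without advancing time (a new reading comes with each control period).
- manip.grab_frame(name): name is "scene" or "side" or "wrist"; returns a dict with "img" (420x560x3 uint8, blue, green, red), "mtx" (3x3 intrinsics, pixels), "R" (3x3) and "t" (3): a world point X has camera coordinates R X + t. Camera axes: x right, y down, z forward; pixel columns grow to the right and rows downward; lengths in m; the calibration is good to about 2 mm. A picture is of the moment at which its call begins. There is no depth.
- manip.job_done(): hands the job in; it is judged then, once.
The state is a dict: "time": time; "joint_pos": joint angles; "joint_vel": joint speeds; "joint_efforts": joint torques, N m; "tool_pos": TCP position; "tool_rot": TCP orientation; "contact_force": force on the tool from outside, world axes, zero at the start; "ft_torque": the same for the moment, N m; "gripper_width": opening from 0.0 (shut) to 1.0 (fully open); "grasp_force": force on a finger pad.
Only numpy, scipy, OpenCV 4.12 (cv2) and the standard library are available. Lean on these libraries where they do the work, as an engineer would, in place of code of your own. Each camera call takes 0.05 s, during which the arm holds its last target. There are 200 camera calls.

## Task

Two wooden keepsake boxes stand on the chest by the bed. Open the mustard-yellow one for the between-guests check: press the mustard button on its top so that its tray springs fully out, then push the tray fully home until it clicks and stays shut. Leave the grey box's tray shut, and do not disturb the bowl or the vase.

Things in the scene. Friction and masses are not known exactly. Their poses are not given: they have to be found in the camera images.
- mustard_tray (a joint): slide of the mustard tray out of its box, m: 0 = shut and latched, 0.055 = fully out. It comes out level along the box's +x (the front faces away from the robot, turned up to 25 degrees). A spring drives it out (3 N shut, 1.6 N out). Pushed in to -0.002 (about 6 N; end stop at -0.003) it clicks and then rests at about 0; pushed less far it springs out again
- mustard_front (a point): centre of the outer face of the mustard tray's front panel, moving with it. Panel 104 mm wide (y), 6 to 52 mm above the table (this point: 29 mm), 10 mm thick. x axis points out of the panel, the way the tray comes out; z up. Shut, this face stands 14 mm in front of the wooden box (140 deep, 110 wide, 62 high), so fingers reach down before it and push along -x
- mustard_button (a point): centre of the top of the mustard release button: round cap, diameter 32 mm, in the middle of the box's top, 84 mm behind the shut tray's face, 76 mm above the table when up. Pressed straight down, it frees the tray at about 6 mm and stops at 9 mm (about 4.5 N); it springs back up. Same axes as mustard_front. A mustard band marks the top's front edge
- grey_tray (a joint): slide of the grey tray of the second, otherwise equal wooden box, m: 0 = shut (must stay so)
- grey_button (a point): centre of the top of the grey box's release button, 76 mm above the table, in the middle of that box (sizes as the mustard one, x axis to its front): not to be pressed
- bowl: loose pale wooden bowl, rim 110 mm wide, 50 mm high; origin at the centre of its underside. A bystander
- vase: loose white gourd-shaped vase, 86 mm wide, 148 mm high; origin at the centre of its underside. A bystander
Things that resemble listed ones, but are neither listed nor needed, are in the scene too. Leave any turquoise look-alike of the part that bears mustard_tray alone. Leave any turquoise look-alike of the part that bears grey_tray alone.

How it is judged:
On the way:
1. the mustard tray has sprung fully out (at least 48 mm) (value of joint mustard_tray above 0.048 m), for 0.2 s.
At the end, for the whole second after the job is handed in: the mustard tray is home and stays latched on its own (less than 5 mm out, not moving), and the grey tray is shut (less than 5 mm out) (value of joint each of mustard_tray, grey_tray below 0.005 m and velocity of joint mustard_tray below 0.01 m/s); the robot touches nothing.
It fails at once if the grey tray pops out (more than 10 mm) (value of joint grey_tray above 0.01 m).
It fails at once if the bowl is moved by more than 30 mm or tipped (distance of bowl from where it was at the start of the episode above 0.03 m or angle between bowl's own z axis and vertical above 0.5 rad).
It fails at once if the vase is moved by more than 30 mm or tipped (distance of vase from where it was at the start of the episode above 0.03 m or angle between vase's own z axis and vertical above 0.5 rad).
It also fails if it takes over 40 s, if anything falls off the work surface, if the arm or the gripper's body presses on something with over 40 N, if the wrist force passes 120 N, or if a joint passes its speed limit or range.

## Working session

There is one attempt and no reset: what is moved stays moved. The work goes in short steps, Python scripts to look and compute and a tool call to move; the robot and the scene stay as the last step left them, time stands still between calls to the robot, and variables do not carry over. Pictures are saved under pics/ and viewed, at most 10 in all, crops included, and the job is handed in when it is done.

Besides the shell and the picture viewer there is one more tool, called after "Call:" by a JSON object that holds its "fn" and its "kwargs". move_arm: Moves the arm, as the interface text tells. Its arguments: {"type":"object","properties":{"rows":{"type":"array","items":{"type":"array","items":{"type":"number"}}}},"required":["rows"]}

```bash
mkdir -p pics; cat > h.py <<'E'
import numpy as np, cv2, pickle
from plant import manip
def grab(n):
    f=manip.grab_frame(n); pickle.dump(f,open(n+'.pkl','wb')); return f
def load(n): return pickle.load(open(n+'.pkl','rb'))
def onz(f,u,v,z):
    R,t=np.array(f['R']),np.array(f['t']); c=-R.T@t
    d=R.T@np.linalg.solve(f['mtx'],[u,v,1.]); return c+d*(z-c[2])/d[2]
def proj(f,X):
    p=np.array(f['mtx'])@(np.array(f['R'])@X+np.array(f['t'])); return p[:2]/p[2]
E
python3 - <<'E'
from h import *
a=grab('scene');b=grab('side')
cv2.imwrite('pics/scene.png',a['img']);cv2.imwrite('pics/side.png',b['img'])
for f in(a,b): print(-np.array(f['R']).T@f['t'])
print(manip.tip_reach,manip.state())
E
```

```text
[1.3270438  0.19310974 0.78595182]
[0.38740094 1.18036604 1.04782844]
0.019 {'time': 0.1, 'joint_pos': array([-1.26901568e+00,  5.33119141e-02,  1.61415005e+00, -8.31641657e-07,
        1.47602306e+00, -1.19007591e-01]), 'joint_vel': array([-0.00043463, -0.00136786, -0.00343255,  0.00177248, -0.0002189 ,
       -0.00016243]), 'joint_efforts': array([-5.57323056e-04, -3.94901383e+01, -3.71362889e+01, -1.62232254e-04,
        3.92391987e-03,  1.41615632e-05]), 'tool_pos': array([ 0.25513681, -0.56997035,  0.24917684]), 'tool_rot': array([-9.42200700e-04,  9.77948234e-01,  2.08845291e-01, -8.67606071e-05]), 'contact_force': array([-1.2087683 , -0.69629469, -0.03890296]), 'ft_torque': array([ 0.03934315, -0.02816423,  0.04754147]), 'grasp_force': 0.0, 'gripper_width': 1.0007327778842445}
```

View pics/scene.png

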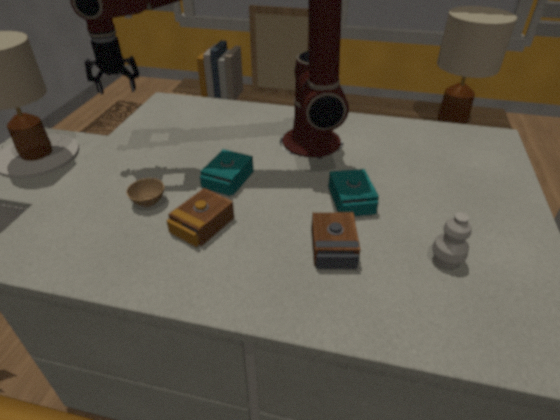

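View pics/side.png

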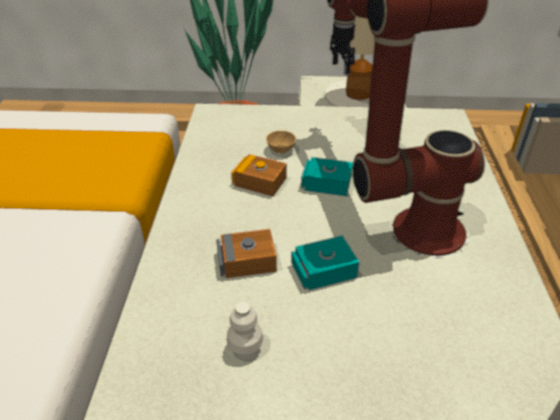

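The pictures show these candidates:
- Mustard wooden box: button at scene (201,205), side (260,165).
- Grey wooden box: button at scene (335,228), side (248,243).
- Turquoise look-alikes: scene (228,163) and (353,185), side (328,170) and (326,255).
- Bowl at scene (146,193) and vase at (452,242).

I choose the wooden box with the mustard button and check it in one close crop.

```bash
python3 - <<'E'
from h import *
a=load('scene')['img'][165:255,115:245];b=load('side')['img'][120:205,215:345]
A=cv2.resize(a,None,fx=6,fy=6,interpolation=3)[:,:]; B=cv2.resize(b,None,fx=6,fy=6,interpolation=3)
c=np.vstack([cv2.resize(a,(780,540))[0:0],A]);cv2.imwrite('pics/a6.png',c);cv2.imwrite('pics/b6.png',B)
E
```

```text
(no output)
```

View pics/a6.png

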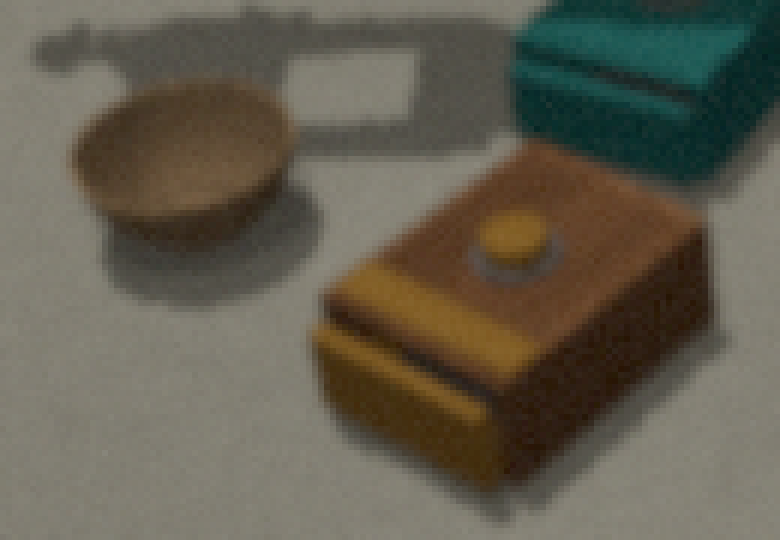

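View pics/b6.png

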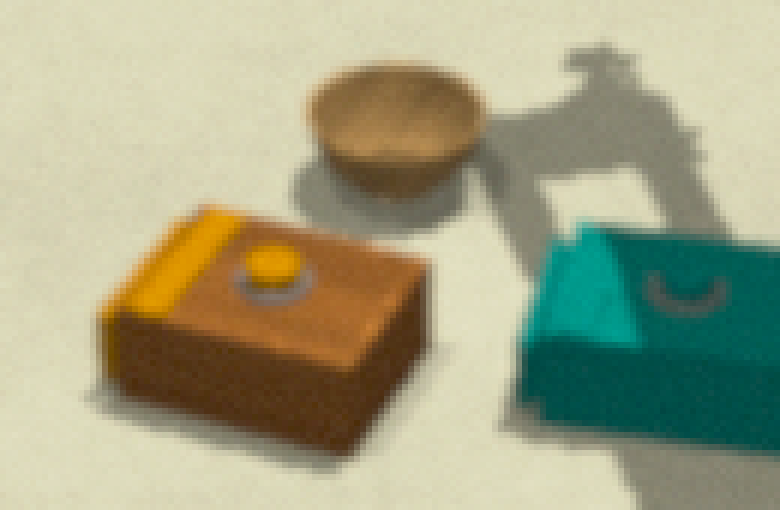

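The crops confirm the choice: a wooden box with a mustard button (scene crop (515,232), side crop (273,262)), a mustard band and a mustard tray front. I'll fit the box pose to its top corners in both views.

```bash
python3 - <<'E'
from h import *
from scipy.optimize import least_squares
S,D=load('scene'),load('side')
sc=lambda o,p:[o[0]+(p[0]+.5)/6-.5,o[1]+(p[1]+.5)/6-.5]
# box frame: origin at button centre; x front. corners top z .062
L=[('b',(0,0,.076)),('fl',(.07,.055,.062)),('fr',(.07,-.055,.062)),('bl',(-.07,.055,.062)),('br',(-.07,-.055,.062))]
L=dict(L)
# robot right is -y; scene cam looks back to robot: image left = -y
obs=[(S,(115,165),'b',(515,232)),(S,(115,165),'fr',(325,297)),(S,(115,165),'fl',(506,380)),(S,(115,165),'br',(530,143)),(S,(115,165),'bl',(708,228)),
(D,(215,120),'b',(273,260)),(D,(215,120),'fr',(205,207)),(D,(215,120),'fl',(118,314)),(D,(215,120),'bl',(352,366)),(D,(215,120),'br',(430,262))]
def res(p):
    c,s=np.cos(p[2]),np.sin(p[2]);r=[]
    for f,o,k,q in obs:
        l=L[k];X=np.array([p[0]+c*l[0]-s*l[1],p[1]+s*l[0]+c*l[1],l[2]])
        r+=list(proj(f,X)-sc(o,q))
    return np.array(r)
s=least_squares(res,[.6,-.2,0],loss='soft_l1')
print(s.x,np.degrees(s.x[2]));print(res(s.x).reshape(-1,2).round(1))
for f,o,k,q in obs:
  if k=='b':print(onz(f,*sc(o,q),.076))
print('bowl',onz(S,*sc((115,165),(183,150)),.05),onz(D,*sc((215,120),(397,115)),.05))
for n,f,u in(('grey',S,(335,227)),('grey',D,(248,242)),('vase',S,(452,242)),('tq',S,(228,162)),('tq',D,(328,168))):print(n,onz(f,*u,.07))
x,y,t=s.x;print('shut front',x+.084*np.cos(t),y+.084*np.sin(t),'out',x+.139*np.cos(t),y+.139*np.sin(t))
from scipy.spatial.transform import Rotation as Q
w=manip.state()['tool_rot'];print(Q.from_quat(w[[1,2,3,0]]).as_matrix().round(3))
E
```

```text
[ 0.51768468 -0.21799379 -0.35255028] -20.199642894736957
[[ 0.4 -0. ]
 [-0.5 -0.2]
 [ 0.2  1.3]
 [ 0.4 -0.7]
 [ 0.7 -1.8]
 [ 0.  -0. ]
 [-0.6 -0.9]
 [-0.8 -1.3]
 [ 0.   0.1]
 [ 0.2 -1. ]]
[ 0.51803757 -0.21888172  0.076     ]
[ 0.51782458 -0.21770701  0.076     ]
bowl [ 0.46579753 -0.41505838  0.05      ] [ 0.45920446 -0.40814445  0.05      ]
grey [0.52295209 0.1468645  0.07      ]
grey [0.52324166 0.14939632 0.07      ]
vase [0.51164019 0.43164561 0.07      ]
tq [ 0.29983557 -0.2152805   0.07      ]
tq [ 0.29792602 -0.20703809  0.07      ]
shut front 0.5965182781258536 -0.24699834780567187 out 0.6481355127436212 -0.2659894270381516
[[ 0.913  0.408 -0.001]
 [ 0.408 -0.913  0.002]
 [ 0.    -0.002 -1.   ]]
```

Call:
{"fn": "move_arm", "kwargs": {"rows": [[0,0,0,0,0,6.33,-1],[0,0,0,0,0,6.33,-1],[0,0,0,0,0,6.33,-1],[0,0,0,0,0,6.33,-1],[0,0,0,0,0,6.33,-1],[0,0,0,0,0,6.33,-1],[0,0,0,0,0,6.32,-1],[0.8,-2.6,0,0,0,0,-1],[0.8,-2.6,0,0,0,0,-1],[0.8,-2.6,0,0,0,0,-1],[0.8,-2.6,0,0,0,0,-1],[0.8,-2.6,0,0,0,0,-1],[0.8,-2.6,0,0,0,0,-1],[0.8,-2.6,0,0,0,0,-1],[0.8,-2.6,0,0,0,0,-1]]}}

```text
time: 1.35
tool_pos: [0.3876, -0.3959, 0.2497]
tool_rot: [-0.0, 0.985, -0.175, -0.0]
contact_force: [0.4, -0.3, -0.7]
gripper_width: -0.002
grasp_force: 0.0
```

Call:
{"fn": "move_arm", "kwargs": {"rows": [[0.8,-2.6,0,0,0,0,-1],[0.8,-2.6,0,0,0,0,-1],[0.8,-2.6,0,0,0,0,-1],[0.8,-2.6,0,0,0,0,-1],[0.8,-2.6,0,0,0,0,-1],[0.8,-2.6,0,0,0,0,-1],[0.8,-2.6,0,0,0,0,-1],[0.5,-3.1,0,0,0,0,-1],[0,0,0,0,0,0,-1],[0,0,0,0,0,0,-1]]}}

```text
time: 2.18
tool_pos: [0.5182, -0.2172, 0.2497]
tool_rot: [-0.0, 0.985, -0.174, -0.001]
contact_force: [-0.2, 0.6, 0.2]
gripper_width: -0.002
grasp_force: 0.0
```

```bash
cat >> h.py <<'E'
from scipy.spatial.transform import Rotation as Q
def rel(p):  # shift in cm along tool axes to world p
    s=manip.state();w=s['tool_rot'];R=Q.from_quat(w[[1,2,3,0]]).as_matrix()
    print('t',s['time'],'pos',s['tool_pos'].round(4),'xaxis',R[:,0].round(3),'z',R[:,2].round(3),'yaw',np.degrees(np.arctan2(R[1,0],R[0,0])).round(2),'F',s['contact_force'].round(1),'w',s['gripper_width'].round(3))
    print('shift cm',(R.T@(np.array(p)-s['tool_pos'])*100).round(2))
E
python3 - <<'E'
from h import *
rel([.518,-.218,.076+.019+.01])
E
```

```text
Traceback (most recent call last):
  File "h.py", line 14, in rel
    print('t',s['time'],'pos',s['tool_pos'].round(4),'xaxis',R[:,0].round(3),'z',R[:,2].round(3),'yaw',np.degrees(np.arctan2(R[1,0],R[0,0])).round(2),'F',s['contact_force'].round(1),'w',s['gripper_width'].round(3))
                                                                                                                                                                                          ^^^^^^^^^^^^^^^^^^^^^^^^
AttributeError: 'float' object has no attribute 'round'
```

Call:
{"fn": "move_arm", "kwargs": {"rows": [[0,0,2.5,0,0,0,-1],[0,0,2.5,0,0,0,-1],[0,0,2.5,0,0,0,-1],[0,0,2.5,0,0,0,-1],[0,0,2.5,0,0,0,-1],[0,0,1.5,0,0,0,-1],[0,0,0.5,0,0,0,-1],[0,0,0,0,0,0,-1],[0,0,0,0,0,0,-1]]}}

```text
time: 2.93
tool_pos: [0.518, -0.2193, 0.106]
tool_rot: [0.0, 0.984, -0.176, 0.0]
contact_force: [0.2, 0.1, 0.4]
gripper_width: -0.003
grasp_force: 0.0
```

Call:
{"fn": "move_arm", "kwargs": {"rows": [[0,0,0.3,0,0,0,-1],[0,0,0.3,0,0,0,-1],[0,0,0.3,0,0,0,-1],[0,0,0.2,0,0,0,-1],[0,0,0,0,0,0,-1],[0,0,0,0,0,0,-1]]}}

```text
time: 3.43
tool_pos: [0.518, -0.2185, 0.0944]
tool_rot: [0.0, 0.985, -0.175, 0.0]
contact_force: [0.9, 0.9, 0.7]
gripper_width: 0.001
grasp_force: 0.2
```

Tip is at about the cap; now press 7.5 mm further.

Call:
{"fn": "move_arm", "kwargs": {"rows": [[0,0,0.2,0,0,0,-1],[0,0,0.2,0,0,0,-1],[0,0,0.2,0,0,0,-1],[0,0,0.15,0,0,0,-1],[0,0,0,0,0,0,-1],[0,0,0,0,0,0,-1]]}}

```text
time: 3.93
tool_pos: [0.518, -0.2185, 0.087]
tool_rot: [0.0, 0.985, -0.175, 0.0]
contact_force: [-1.6, 2.0, 3.8]
gripper_width: -0.002
grasp_force: 2.0
```

```bash
sed -i "s/s\['gripper_width'\].round(3)/s['gripper_width']/" h.py; python3 - <<'E'
from h import *
rel([.518,-.218,.087])
b=grab('side');cv2.imwrite('pics/s2.png',cv2.resize(b['img'][110:210,200:340],None,fx=5,fy=5,interpolation=3))
E
```

```text
t 3.9333 pos [ 0.518  -0.2185  0.087 ] xaxis [ 0.939 -0.345  0.   ] z [ 0. -0. -1.] yaw -20.19 F [-1.6  2.   3.8] w -0.001500314567818396
shift cm [-0.02 -0.05 -0.  ]
```

View pics/s2.png

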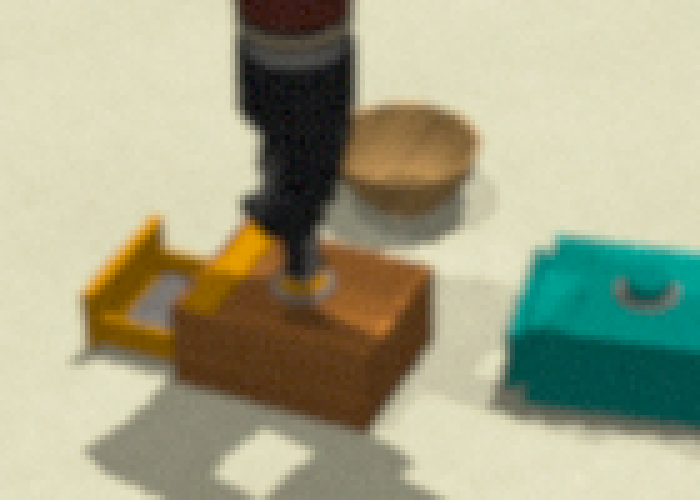

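The tray has sprung out (its front at crop (120,280)). Next I lift, go past the front and come down.

Call:
{"fn": "move_arm", "kwargs": {"rows": [[0,0,-2,0,0,0,-1],[0,0,-2,0,0,0,-1],[0,0,-2,0,0,0,-1],[3,0,0,0,0,0,-1],[3,0,0,0,0,0,-1],[3,0,0,0,0,0,-1],[3,0,0,0,0,0,-1],[3,0,0,0,0,0,-1],[3,0,0,0,0,0,-1],[0,0,0,0,0,0,-1],[0,0,2.2,0,0,0,-1],[0,0,2.2,0,0,0,-1],[0,0,2.2,0,0,0,-1],[0,0,2.2,0,0,0,-1],[0,0,2,0,0,0,-1],[0,0,0,0,0,0,-1],[0,0,0,0,0,0,-1]]}}

```text
time: 5.4
tool_pos: [0.6851, -0.2797, 0.0366]
tool_rot: [-0.001, 0.985, -0.175, -0.002]
contact_force: [-0.2, -0.7, 1.0]
gripper_width: 0.003
grasp_force: 0.0
```

```bash
python3 - <<'E'
from h import *
x,y,t=.5177,-.2180,np.radians(-20.2)
d=.084-.002+.011   # TCP when clicked
rel([x+d*np.cos(t),y+d*np.sin(t),.039])
b=grab('side');c=grab('scene')
A=cv2.resize(b['img'][110:210,200:340],(560,400))[:,:400];B=cv2.resize(c['img'][150:270,130:250],(400,400))
cv2.imwrite('pics/s3.png',np.hstack([A,B]))
E
```

```text
t 5.4 pos [ 0.6851 -0.2797  0.0366] xaxis [ 0.939 -0.345 -0.004] z [-0.004  0.002 -1.   ] yaw -20.19 F [-0.2 -0.7  1. ] w 0.0032776007284495067
shift cm [-8.54 -0.01 -0.21]
```

View pics/s3.png

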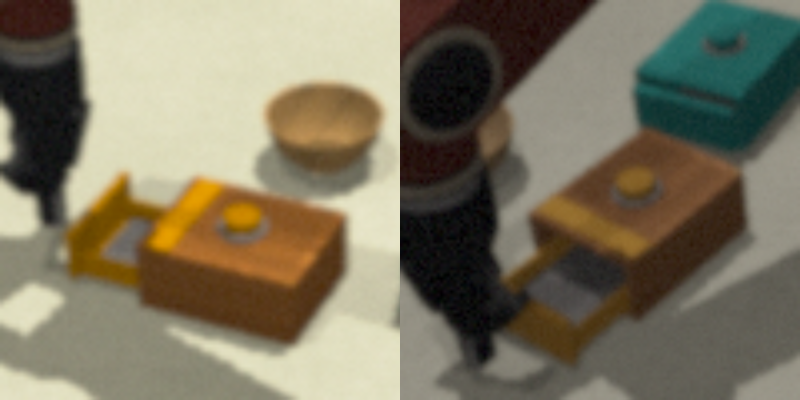

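The fingers (left crop (50,210)) stand in front of the extended panel, with the button back up and the bowl unmoved. Now push.

Call:
{"fn": "move_arm", "kwargs": {"rows": [[-0.8,0,0,0,0,0,-1],[-0.8,0,0,0,0,0,-1],[-0.8,0,0,0,0,0,-1],[-0.8,0,0,0,0,0,-1],[-0.8,0,0,0,0,0,-1],[-0.8,0,0,0,0,0,-1],[-0.8,0,0,0,0,0,-1],[-0.8,0,0,0,0,0,-1],[-0.8,0,0,0,0,0,-1],[-0.4,0,0,0,0,0,-1],[0,0,0,0,0,0,-1],[0,0,0,0,0,0,-1]]}}

```text
time: 6.5
tool_pos: [0.616, -0.2542, 0.0397]
tool_rot: [-0.0, 0.985, -0.175, 0.001]
contact_force: [3.4, 0.9, 3.6]
gripper_width: -0.0
grasp_force: 1.9
```

Call:
{"fn": "move_arm", "kwargs": {"rows": [[-0.2,0,0,0,0,0,-1],[-0.2,0,0,0,0,0,-1],[-0.2,0,0,0,0,0,-1],[0,0,0,0,0,0,-1],[0,0,0,0,0,0,-1]]}}

```text
time: 6.92
tool_pos: [0.6104, -0.2522, 0.0395]
tool_rot: [0.0, 0.985, -0.175, 0.001]
contact_force: [3.8, -0.1, 2.3]
gripper_width: -0.004
grasp_force: 2.1
```

Call:
{"fn": "move_arm", "kwargs": {"rows": [[-0.2,0,0,0,0,0,-1],[-0.1,0,0,0,0,0,-1],[0,0,0,0,0,0,-1],[0,0,0,0,0,0,-1]]}}

```text
time: 7.25
tool_pos: [0.6063, -0.2513, 0.0383]
tool_rot: [0.0, 0.985, -0.175, -0.001]
contact_force: [2.0, -0.6, 0.6]
gripper_width: -0.001
grasp_force: 0.9
```

Call:
{"fn": "move_arm", "kwargs": {"rows": [[-0.2,0,0,0,0,0,-1],[0,0,0,0,0,0,-1],[0,0,0,0,0,0,-1]]}}

```text
time: 7.5
tool_pos: [0.6048, -0.2506, 0.0384]
tool_rot: [0.0, 0.985, -0.175, -0.0]
contact_force: [2.7, -0.6, -0.3]
gripper_width: -0.0
grasp_force: 1.5
```

Call:
{"fn": "move_arm", "kwargs": {"rows": [[-0.15,0,0,0,0,0,-1],[0,0,0,0,0,0,-1],[0,0,0,0,0,0,-1]]}}

```text
time: 7.75
tool_pos: [0.6034, -0.2501, 0.0384]
tool_rot: [0.0, 0.985, -0.175, -0.0]
contact_force: [2.5, -0.7, -2.6]
gripper_width: -0.001
grasp_force: 1.5
```

Call:
{"fn": "move_arm", "kwargs": {"rows": [[-0.15,0,0,0,0,0,-1],[0,0,0,0,0,0,-1],[0,0,0,0,0,0,-1]]}}

```text
time: 8.0
tool_pos: [0.6033, -0.2501, 0.0386]
tool_rot: [0.0, 0.984, -0.175, 0.002]
contact_force: [7.4, -4.0, -5.3]
gripper_width: 0.0
grasp_force: 4.1
```

The force has risen to about 8 N and motion has stopped, so the tray is at its stop. One more small push, then back off and lift.

Call:
{"fn": "move_arm", "kwargs": {"rows": [[-0.1,0,0,0,0,0,-1],[0,0,0,0,0,0,-1],[0,0,0,0,0,0,-1]]}}

```text
time: 8.25
tool_pos: [0.6032, -0.2501, 0.0387]
tool_rot: [0.001, 0.984, -0.175, 0.003]
contact_force: [10.6, -4.5, -8.1]
gripper_width: -0.004
grasp_force: 5.7
```

Call:
{"fn": "move_arm", "kwargs": {"rows": [[0.5,0,0,0,0,0,-1],[1.5,0,0,0,0,0,-1],[2,0,0,0,0,0,-1],[3,0,0,0,0,0,-1],[3,0,0,0,0,0,-1],[0,0,-2.5,0,0,0,-1],[0,0,-3,0,0,0,-1],[0,0,-3,0,0,0,-1],[0,0,-3,0,0,0,-1],[0,0,0,0,0,0,-1],[0,0,0,0,0,0,-1]]}}

```text
time: 9.17
tool_pos: [0.6961, -0.2841, 0.157]
tool_rot: [0.001, 0.985, -0.175, 0.002]
contact_force: [-0.0, 0.4, -0.5]
gripper_width: 0.002
grasp_force: 0.0
```

```bash
python3 - <<'E'
from h import *
b=grab('side');cv2.imwrite('pics/s4.png',cv2.resize(b['img'][110:360,190:390],None,fx=2.4,fy=2.4,interpolation=3))
E
```

```text
(no output)
```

View pics/s4.png

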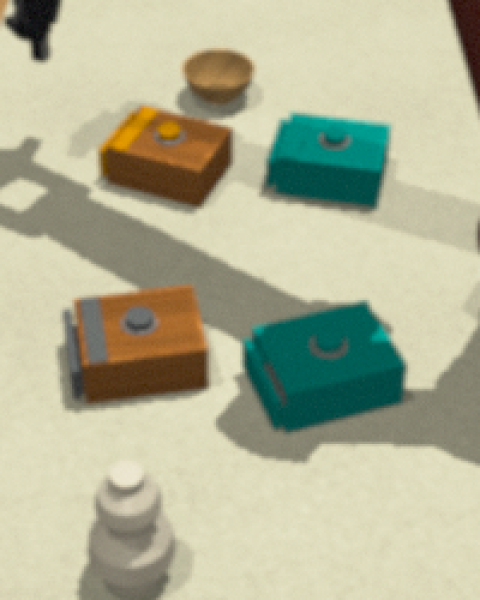

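The mustard tray is shut (crop (110,150)) and so is the grey one (crop (75,355)). The bowl and vase are in place and the arm is clear.

```bash
python3 -c "
from plant import manip
print(manip.job_done())"
```

```text
the job is handed in; nothing more can be done
None
```

The mustard tray sprang out when its button was pressed and was then pushed home until it stayed shut; the last picture showed the grey tray shut and the bowl and vase in place, and the job is handed in (no verdict was returned).

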